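Scan the stock tag on the tilted easel and log it

ROBOT

A 7-joint arm with a two-finger parallel gripper is mounted at the origin on the work surface. World frame = base frame: x ahead of the robot, y to its left, z up, the work surface at z = 0. Lengths are in m, angles in rad, forces in N, time in s.
With the tool pointing down it reaches from about 0.425 to 0.95 m from the base axis. Payload 16.7 kg.
Tool frame: the origin (TCP) lies midway between the tips of the shut fingers; the grasp point (between the pads) lies 19 mm behind it; z points along the fingers, y is the line along which they close (so a half turn about z gives the same grasp; the last joint's range is limited). The gripper opens to 94 mm and grips with 3 to 60 N. Pads are 16 mm wide; open, the fingers measure 119 mm over their backs; the gripper's body (75 mm by 177 mm) begins 78 mm behind the grasp point.
Start: joints at [-1.357, 0.426, 0.074, 1.606, -0.034, 1.111, -0.067], TCP at [0.24, 0.631, 0.205] pointing down, gripper open.
Joint ranges: [-2.85, 2.85], [-0.5, 2.14], [-1.23, 1.37], [0.21, 2.46], [-1.02, 4.16], [0.16, 2.05], [-2.73, 2.73]. Speed limits (rad/s): [1.89, 1.89, 2.39, 2.39, 3.01, 3.01, 3.01].

INTERFACE

Orientations are given as a unit quaternion [w, x, y, z].
In Python, from station import env gives the robot as it stands.
- The arm moves only by the shell command python3 -m pendant 'ROWS' [FORCE]. ROWS is JSON, a list of rows, each an object of numbers: "tx", "ty", "tz": the shift along the world's x, y, z normalised to -1 to 1, where 1 is 0.6 m; "rx", "ry", "rz": the turn, a rotation vector about the world's x, y, z normalised to -1 to 1, where 1 is 90 degrees; "jaw": the opening, from 0 (shut) to 1 (fully open). A call has 1 to 10 rows; each row is the pose to reach, as a shift and turn from the pose commanded when the call began; what a row does not reach only later rows make up. A row lasts 1/8 s, in which the tool goes at most 62.5 mm and 10.7 degrees, less where a joint would pass 70% of its speed; a pose out of reach is approached as far as the arm can. A call with a number of a shift or a turn outside -1 to 1 is refused whole. A call with a gripper value outside its range is refused whole. The fingers move at their own pace and stop on an object; FORCE is the grip in N (left out, the last holds). Time passes only in rows, so rows that repeat a pose let the fingers close. It gives the time, the measured TCP pose, the force, the opening and the grip force at its end, in the units of the state.
- env.observe(): the state, without advancing time (a new reading comes with each control period).
- env.snapshot(name): name is "side" or "top" or "wrist"; returns a dict with "image" (384x512x3 uint8, blue, green, red), "K" (3x3 intrinsics, pixels), "D" ([k1, k2, p1, p2, k3] as OpenCV has them; the pictures are not rectified), "R" (3x3) and "t" (3): a world point X has camera coordinates R X + t; the wrist camera has in their place "tool_from_camera" (4x4, takes a point from camera to tool coordinates, whose origin is the TCP and whose axes are the flange's). Camera axes: x right, y down, z forward; pixel columns grow to the right and rows downward; lengths in m; the calibration is good to about 2 mm. A picture is of the moment at which its call begins: read the wrist's pose just before it. There is no depth.
- env.close_job(): hands the job in; it is judged then, once.
The state is a dict: "t": time; "q": joint angles; "joint_vel": joint speeds; "effort": joint torques, N m; "position": TCP position; "tcp_rot": TCP orientation; "ft_force": force on the tool from outside, world axes, zero at the start; "torque": the same for the moment, N m; "width": finger opening in m; "gripper_force": force on a finger pad.
Only numpy, scipy, OpenCV 4.12 (cv2) and the standard library are available. Lean on these libraries where they do the work, as an engineer would, in place of code of your own. Each camera call takes 0.05 s, during which the arm holds its last target. There are 200 camera calls.

TASK

Log the tagged item: press the round key on the logger, then pick up the hand scanner and hold the rubber hood of its nose gently, centred and square, on the barcode plate of the tilted bamboo panel with the spring hood about half pushed in, steady for a good second. After that press the long bar-shaped key to store it, and leave the scanner lying upright on the middle of its cork mat. Never press the square key, press one key at a time, do not push the panel out of its tilt and leave the other things on the table where they are.

Things in the scene. Friction and masses are not known exactly. Their poses are not given: they have to be found in the camera images.
- scanner: loose hand scanner, 0.2 kg, a lying bar: grey handle 105 long, 36 wide, 42 mm high; black head 46 wide, 44 mm high at its -x end with a round rubber hood sticking out along -x. Origin: centre of its underside, x from -65 mm (front of head) to +70 mm (rear), z up. Grip the handle across y at about x = 10 mm, 25 mm above the underside, with 40 N. Once gripped its pose is not told: note it before.
- muzzle (a point): centre of the flat front face of the scanner's head, at (-65, 0, 22) mm in its frame, axes as the scanner's. The round hood (30 mm across) stands out from here along -x on a steel collar (36 mm) that is set differently each time: the hood's face is 17 to 31 mm ahead of this point, not told, so feel for contact. The hood slides in 8 mm on a spring: 1 N to start, 4 N half in, 7 N at its rigid stop.
- mat: fixed cork mat, 220 x 120 x 4 mm, flat on the table, on one side (either) of the easel; origin at the centre of its underside, x along its length. The scanner starts on it.
- easel: fixed bamboo base of the easel, 100 x 130 x 24 mm, on the table, with two cheeks 52 mm high; origin on the table, 10 mm in front of its centre. The panel it carries faces its +x side (away from the robot), hinged on a line parallel to y, 44 mm above the table and 25 mm in front (+x) of the origin.
- panel (a joint): how far the bamboo panel (104 wide, 112 high, 10 mm thick) leans back from upright, rad (0.40 to 0.66). Its hinge holds by friction: it stays put under gentle presses but gives way beyond roughly 13 N on the plate.
- tag (a point): centre of the face of the rigid aluminium barcode plate (56 wide, 50 mm high, 3 mm proud) in the middle of the panel, 60 mm from the hinge. The frame tilts with the panel: x is the plate's normal (outward and up), y across it, z up the slope. To scan, the scanner's x axis lies along this x axis with the hood's face on this point; its roll does not matter.
- key_round (a joint): travel of the round key on the logger: 0 m up, 0.006 m fully down; spring 1.5 N at first touch, 5 N fully down. It counts as pressed beyond 4 mm.
- key_round_top (a point): centre of the top of the round key, 30 mm across, black, which stands 16 mm above its flat aluminium surround (58 x 46 x 6 mm). The top lies 52 mm above the table. z is up, y runs along the row of keys.
- key_square (a joint): travel of the square key on the logger: 0 m up, 0.006 m fully down; spring 1.5 N at first touch, 5 N fully down. It counts as pressed beyond 4 mm.
- key_square_top (a point): centre of the top of the square key, 28 x 28 mm, black, which stands 16 mm above its flat aluminium surround (58 x 46 x 6 mm). The top lies 52 mm above the table. z is up, y runs along the row of keys.
- key_bar (a joint): travel of the bar key on the logger: 0 m up, 0.006 m fully down; spring 1.5 N at first touch, 5 N fully down. It counts as pressed beyond 4 mm.
- key_bar_top (a point): centre of the top of the bar key, 50 x 18 mm, long across the row, black, which stands 16 mm above its flat aluminium surround (58 x 46 x 6 mm). The top lies 52 mm above the table. z is up, y runs along the row of keys.
- clamp: bystander: aluminium record clamp, 80 mm across, 40 mm high; origin under its centre
- tray: bystander: clear acrylic cartridge tray, 100 x 160 x 30 mm; origin under its centre
- screwdriver: bystander: yellow screwdriver, 180 mm long, lying along its x
Things that resemble listed ones, but are neither listed nor needed, are in the scene too. Of the things shaped like the easel, the wooden one is meant.

How it is judged:
On the way, in this order (a step that is already met when the one before it is completed fails the run):
1. the round key is pressed (over 4 mm down) (value of joint key_round above 0.004 m), for 0.05 s.
2. the hood is held 1 s on the plate: centred within 8 mm, square within 8 degrees, 2 to 6 N, steady (y of muzzle in the frame of tag between -0.008 and 0.008 m and z of muzzle in the frame of tag between -0.008 and 0.008 m and x of muzzle in the frame of tag between 0.007 and 0.035 m and angle between the x axis of scanner and the x axis of tag, either way round below 0.14 rad and contact force between scanner and easel between 2 and 6 N and linear speed of scanner below 0.015 m/s), for 1 s.
3. the bar key is pressed (over 4 mm down) (value of joint key_bar above 0.004 m), for 0.05 s.
At the end, for the whole second after the job is handed in: the scanner lies upright (within 8 degrees) and at rest on the cork mat, its origin within 50 mm of the mat's centre, and all three keys are up again (within 2 mm) (horizontal distance between scanner and mat below 0.05 m and z of scanner in the frame of mat between 0 and 0.01 m and angle between scanner's own z axis and vertical below 0.15 rad and linear speed of scanner below 0.02 m/s and value of joint each of key_round, key_square, key_bar below 0.002 m); the robot touches nothing.
It fails at once if the square key is pressed (over 3 mm) (value of joint key_square above 0.003 m).
It fails at once if the round and bar keys are down together (value of joint each of key_round, key_bar above 0.003 m).
It fails at once if the panel is pushed out of its tilt (plate shifted over 6 mm) (distance of tag from where it was at the start of the episode above 0.006 m).
It fails at once if the scanner is rammed against the easel (over 20 N) (contact force between scanner and easel above 20 N).
It fails at once if a bystander is moved over 20 mm (distance of any of clamp, tray, screwdriver from where it was at the start of the episode above 0.02 m).
It also fails if it takes over 72 s, if anything falls off the work surface, if the arm or the gripper's body presses on something with over 40 N, if the wrist force passes 120 N, or if a joint passes its speed limit or range.

## Working session

There is one attempt and no reset: what is moved stays moved. The work goes in short steps, Python scripts to look and compute and a shell command to move; the robot and the scene stay as the last step left them, time stands still between calls to the robot, and variables do not carry over. Pictures are saved under pics/ and viewed, at most 10 in all, crops included, and the job is handed in when it is done.

```bash
ls; mkdir -p pics; python3 - <<'E'
from station import env
import cv2,numpy as np,pickle
o=env.observe();print(o['t'],o['position'],o['tcp_rot'],o['ft_force'],o['width'])
d={}
for n in("side","top","wrist"):
    s=env.snapshot(n);d[n]=s;cv2.imwrite(f"pics/{n}0.png",s["image"])
    print(n,np.round(s["K"],1).tolist(),np.round(s["D"],3)); 
    if n!="wrist": print("campos",-np.array(s["R"]).T@np.array(s["t"]),np.round(s["R"],3).tolist())
    else: print(s["tool_from_camera"])
pickle.dump((o,d),open("s0.pkl","wb"))
E
```

```text
pics
0.0 [0.23940472 0.63065423 0.20478535] [-6.59622329e-05  1.80417517e-01  9.83589918e-01 -6.22665369e-04] [-0.88412292  0.92067339  0.10445099] 0.09387537683471815
side [[393.7, 0.0, 258.1], [0.0, 393.7, 197.3], [0.0, 0.0, 1.0]] [-0.048  0.     0.     0.     0.   ]
campos [ 0.49793853 -0.81203743  0.64184696] [[1.0, -0.017, 0.018], [0.005, -0.57, -0.822], [0.024, 0.822, -0.57]]
top [[376.0, 0.0, 258.3], [0.0, 376.0, 190.8], [0.0, 0.0, 1.0]] [-0.099  0.     0.     0.     0.   ]
campos [ 0.38468821 -0.01231919  1.05903819] [[-0.008, -1.0, 0.03], [-0.99, 0.004, -0.142], [0.142, -0.031, -0.989]]
wrist [[298.9, 0.0, 257.2], [0.0, 298.9, 190.9], [0.0, 0.0, 1.0]] [0.026 0.    0.    0.    0.   ]
[[-6.31523201e-04 -9.63057925e-01 -2.69293585e-01  8.05564035e-02]
 [ 9.99999643e-01 -7.59297695e-04  3.70319577e-04 -1.09608943e-03]
 [-5.61113201e-04 -2.69293255e-01  9.63058061e-01 -1.79515400e-01]
 [ 0.00000000e+00  0.00000000e+00  0.00000000e+00  1.00000000e+00]]
```

View pics/top0.png

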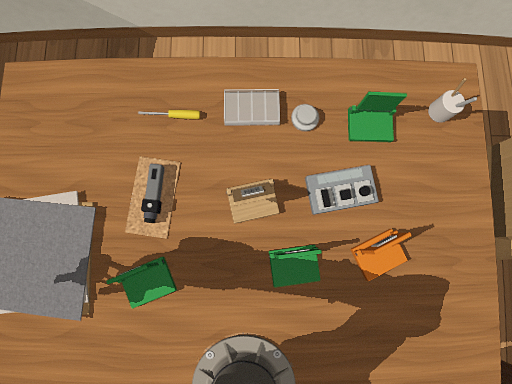

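View pics/side0.png

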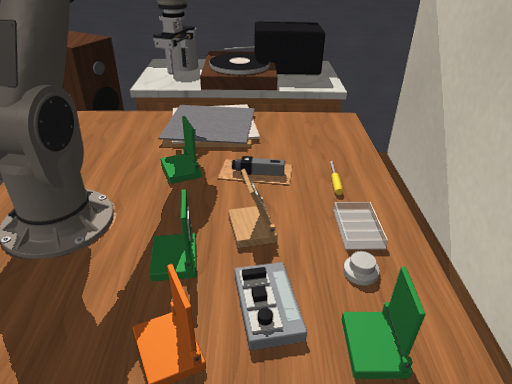

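The top view shows the mat and scanner at about (153,195), with the head towards the robot. The wooden easel is at (255,200). The logger has bar, square and round keys at (325,198), (345,194) and (365,191). The side view confirms this order, and the panel's top leans towards the robot.

```bash
cat >h.py <<'E'
import numpy as np,cv2
from scipy.spatial.transform import Rotation as Ro
def q2R(q): return Ro.from_quat([q[1],q[2],q[3],q[0]]).as_matrix()
def cam(s,o=None):
    "returns centre, R world_from_cam"
    if "R" in s: R=np.array(s["R"]);return -R.T@np.array(s["t"]),R.T
    T=np.array(s["tool_from_camera"]);Rt=q2R(o["tcp_rot"])
    return Rt@T[:3,3]+np.array(o["position"]),Rt@T[:3,:3]
def rays(s,px,o=None):
    c,R=cam(s,o)
    u=cv2.undistortPoints(np.float64(px).reshape(-1,1,2),np.array(s["K"]),np.array(s["D"])).reshape(-1,2)
    d=np.c_[u,np.ones(len(u))]@R.T
    return c,d
def onz(s,px,z,o=None):
    c,d=rays(s,px,o);return c+d*((z-c[2])/d[:,2])[:,None]
def tri(views):
    "views: list of (c,d) one ray each"
    A=np.zeros((3,3));b=np.zeros(3)
    for c,d in views:
        d=d/np.linalg.norm(d);P=np.eye(3)-np.outer(d,d);A+=P;b+=P@c
    return np.linalg.solve(A,b)
def proj(s,X,o=None):
    c,R=cam(s,o);P=(np.atleast_2d(X)-c)@R
    return cv2.projectPoints(P,np.zeros(3),np.zeros(3),np.array(s["K"]),np.array(s["D"]))[0].reshape(-1,2)
E
python3 - <<'E'
from h import *;import pickle
o,d=pickle.load(open("s0.pkl","rb"))
t=d["top"]
print("keys bar,sq,rnd",onz(t,[(325,198),(345,194),(365,191)],.052).round(3).tolist())
print("scanner head,handle",onz(t,[(151,206),(154,176)],.046).round(3).tolist())
print("mat",onz(t,[(153,197)],.004).round(3)); print("easel plate",onz(t,[(252,191)],.1).round(3))
print("easel base",onz(t,[(255,205)],.024).round(3))
# black key blobs in top and side
for n,(x0,x1,y0,y1) in dict(top=(310,380,165,215),side=(230,300,255,340)).items():
    im=d[n]["image"];g=im.max(2);m=np.zeros_like(g);m[y0:y1,x0:x1]=(g[y0:y1,x0:x1]<60)*255
    k,_,st,ce=cv2.connectedComponentsWithStats(m)
    for i in range(1,k):
        if st[i,4]>15:print(n,st[i],ce[i].round(1),onz(d[n],[ce[i]],.052).round(3))
im=d["top"]["image"];hsv=cv2.cvtColor(im,cv2.COLOR_BGR2HSV);print("mat hsv",hsv[228,140],hsv[170,170],"table",hsv[240,140],hsv[150,120],"easel",hsv[212,240],hsv[190,235])
E
```

```text
keys bar,sq,rnd [[0.508, -0.225, 0.052], [0.519, -0.281, 0.052], [0.527, -0.337, 0.052]]
scanner head,handle [[0.489, 0.247, 0.046], [0.572, 0.242, 0.046]]
mat [[0.519 0.253 0.004]]
easel plate [[ 0.522 -0.026  0.1  ]]
easel base [[ 0.493 -0.035  0.024]]
top [359 186  11  10  89] [364.3 190.6] [[ 0.528 -0.335  0.052]]
top [321 189  10  18 116] [325.5 197.9] [[ 0.509 -0.227  0.052]]
top [340 189  12  11  98] [345.2 194.3] [[ 0.518 -0.281  0.052]]
side [242 267  24  14 244] [253.6 273.4] [[ 0.509 -0.236  0.052]]
side [251 285  16  18 212] [258.8 293.5] [[ 0.519 -0.29   0.052]]
side [258 307  15  19 218] [264.7 316.1] [[ 0.529 -0.344  0.052]]
mat hsv [ 16 113 194] [ 15 131 127] table [ 14 146 157] [ 15 150 165] easel [ 17 107 195] [ 16 117 109]
```

```bash
python3 -m pendant '[{"tx":0.4,"ty":-0.63,"tz":0.08,"rz":0.23,"jaw":1},{"tx":0.4,"ty":-0.63,"tz":0.08,"rz":0.23,"jaw":1},{"tx":0.4,"ty":-0.63,"tz":0.08,"rz":0.23,"jaw":1},{"tx":0.4,"ty":-0.63,"tz":0.08,"rz":0.23,"jaw":1},{"tx":0.4,"ty":-0.63,"tz":0.08,"rz":0.23,"jaw":1},{"tx":0.4,"ty":-0.63,"tz":0.08,"rz":0.23,"jaw":1},{"tx":0.4,"ty":-0.63,"tz":0.08,"rz":0.23,"jaw":1},{"tx":0.4,"ty":-0.63,"tz":0.08,"rz":0.23,"jaw":1},{"tx":0.4,"ty":-0.63,"tz":0.08,"rz":0.23,"jaw":1},{"tx":0.4,"ty":-0.63,"tz":0.08,"rz":0.23,"jaw":1}]'
cat >snap.py <<'E'
import sys,pickle,cv2
from station import env
n=sys.argv[1];c=sys.argv[2] if len(sys.argv)>2 else "wrist"
o=env.observe();s=env.snapshot(c);pickle.dump((o,s),open(n+".pkl","wb"));cv2.imwrite(f"pics/{n}.png",s["image"]);print(o["t"],o["position"],o["tcp_rot"],o["ft_force"])
E
python3 snap.py w1
```

```text
0.15 [0.23947561 0.63074115 0.2049759 ] [-3.53334447e-05  1.80424571e-01  9.83588712e-01 -4.66378018e-04] [-0.26939822 -0.11098784  0.57660145]schema error: expected keys tx, ty, tz, rx, ry, rz, jaw
```

View pics/w1.png

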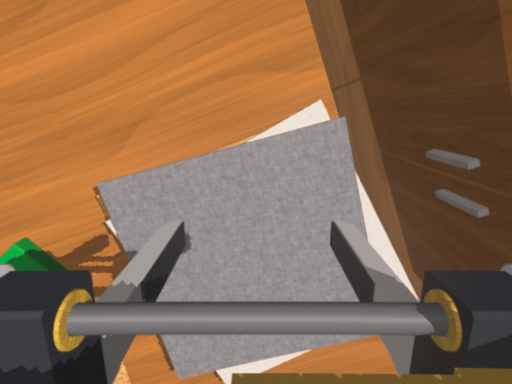

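The first move was refused because every key must be given, so this view still shows the start pose: grey mat upper middle, fingers hiding everything below about row 270. I'll aim so the target sits in the upper half of the picture.

```bash
python3 -m pendant '[{"tx":0.56,"ty":-0.63,"tz":0.08,"rx":0,"ry":0,"rz":0.23,"jaw":1},{"tx":0.56,"ty":-0.63,"tz":0.08,"rx":0,"ry":0,"rz":0.23,"jaw":1},{"tx":0.56,"ty":-0.63,"tz":0.08,"rx":0,"ry":0,"rz":0.23,"jaw":1},{"tx":0.56,"ty":-0.63,"tz":0.08,"rx":0,"ry":0,"rz":0.23,"jaw":1},{"tx":0.56,"ty":-0.63,"tz":0.08,"rx":0,"ry":0,"rz":0.23,"jaw":1},{"tx":0.56,"ty":-0.63,"tz":0.08,"rx":0,"ry":0,"rz":0.23,"jaw":1},{"tx":0.56,"ty":-0.63,"tz":0.08,"rx":0,"ry":0,"rz":0.23,"jaw":1},{"tx":0.56,"ty":-0.63,"tz":0.08,"rx":0,"ry":0,"rz":0.23,"jaw":1},{"tx":0.56,"ty":-0.63,"tz":0.08,"rx":0,"ry":0,"rz":0.23,"jaw":1},{"tx":0.56,"ty":-0.63,"tz":0.08,"rx":0,"ry":0,"rz":0.23,"jaw":1}]'
python3 snap.py w2
```

```text
t: 1.45
position: [0.5755, 0.2529, 0.2532]
tcp_rot: [-0.0, 0.001, 1.0, -0.0]
ft_force: [0.0, 0.3, -0.4]
width: 0.0937
gripper_force: 0.0
1.45 [0.57545958 0.25294157 0.25319699] [-2.46775837e-04  1.20741160e-03  9.99999240e-01 -2.55712951e-05] [ 0.0198023   0.27726077 -0.43127239]
```

View pics/w2.png

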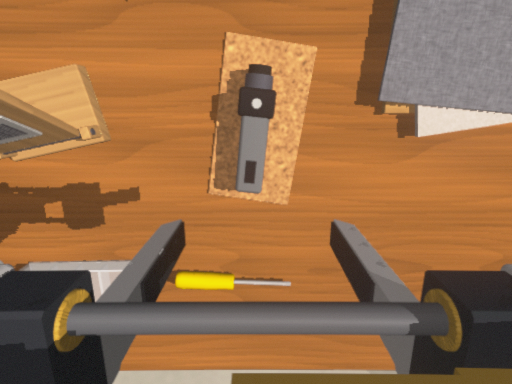

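The wrist view shows the mat with corners near (226,33), (316,46), (288,203) and (209,191). The scanner handle runs down from (256,117) to (250,191), its head is at (257,102) and its hood at the top near row 65. It is unobstructed, so I'll measure it here.

```bash
python3 - <<'E'
from h import *;import pickle
o,s=pickle.load(open("w2.pkl","rb"));im=s["image"]
hsv=cv2.cvtColor(im,cv2.COLOR_BGR2HSV)
m=((hsv[...,1]<70)).astype(np.uint8);m[:55]=0;m[196:]=0;m[:,:215]=0;m[:,300:]=0
for r in range(60,196,6):
    xs=np.flatnonzero(m[r]);print(r,(xs.min(),xs.max(),len(xs),im[r,xs].mean().round()) if len(xs) else None)
L=[];Rr=[];
for r in range(125,186):
    xs=np.flatnonzero(m[r]);L.append((xs.min(),r));Rr.append((xs.max()+1,r))
z=.046
for n,P in(("L",L),("R",Rr)):
    W=onz(s,P,z,o)[:,:2];v=cv2.fitLine(W.astype(np.float32),cv2.DIST_HUBER,0,1e-3,1e-3).ravel();v[:2]*=np.sign(v[0]);print(n,"yaw",np.degrees(np.arctan2(v[1],v[0])),"pt",v[2:])
rows=[np.flatnonzero(m[:,c]).max()+1 for c in range(241,260)];print(rows)
print("rear",onz(s,[(250,np.median(rows))],z,o))
mc=onz(s,[(226,33),(316,46),(288,203),(209,191)],.004,o);print("mat",mc.round(4).tolist(),mc.mean(0),np.linalg.norm(mc[0]-mc[1]),np.linalg.norm(mc[1]-mc[2]))
print("cam",cam(s,o)[0])
E
```

```text
60 None
66 None
72 None
78 (np.int64(246), np.int64(271), 26, np.float64(94.0))
84 (np.int64(246), np.int64(271), 26, np.float64(94.0))
90 (np.int64(243), np.int64(269), 10, np.float64(60.0))
96 (np.int64(241), np.int64(271), 28, np.float64(61.0))
102 (np.int64(241), np.int64(272), 27, np.float64(116.0))
108 (np.int64(241), np.int64(265), 24, np.float64(77.0))
114 (np.int64(245), np.int64(269), 19, np.float64(57.0))
120 (np.int64(241), np.int64(268), 28, np.float64(130.0))
126 (np.int64(241), np.int64(267), 27, np.float64(131.0))
132 (np.int64(241), np.int64(266), 26, np.float64(132.0))
138 (np.int64(240), np.int64(266), 27, np.float64(131.0))
144 (np.int64(239), np.int64(265), 27, np.float64(130.0))
150 (np.int64(239), np.int64(264), 26, np.float64(131.0))
156 (np.int64(238), np.int64(264), 27, np.float64(130.0))
162 (np.int64(238), np.int64(263), 25, np.float64(102.0))
168 (np.int64(237), np.int64(263), 20, np.float64(115.0))
174 (np.int64(237), np.int64(262), 20, np.float64(112.0))
180 (np.int64(236), np.int64(261), 18, np.float64(117.0))
186 (np.int64(236), np.int64(260), 25, np.float64(129.0))
192 (np.int64(252), np.int64(259), 8, np.float64(115.0))
L yaw -6.050753 pt [0.5546844  0.22843239]
R yaw -5.845506 pt [0.5547868  0.26289874]
[np.int64(191), np.int64(192), np.int64(192), np.int64(192), np.int64(192), np.int64(192), np.int64(192), np.int64(192), np.int64(192), np.int64(192), np.int64(192), np.int64(193), np.int64(193), np.int64(193), np.int64(193), np.int64(193), np.int64(193), np.int64(193), np.int64(193)]
rear [[0.60432506 0.24298537 0.046     ]]
mat [[0.403, 0.2131, 0.004], [0.4186, 0.3299, 0.004], [0.6336, 0.299, 0.004], [0.6145, 0.1809, 0.004]] [0.51742601 0.2557062  0.004     ] 0.11790377937677148 0.21722065109426297
cam [0.49476036 0.2529748  0.43275198]
```

```bash
python3 -m pendant '[{"tx":0.21,"ty":-0.555,"tz":-0.09,"rx":0,"ry":0.22,"rz":0,"jaw":0},{"tx":0.21,"ty":-0.555,"tz":-0.09,"rx":0,"ry":0.22,"rz":0,"jaw":0},{"tx":0.21,"ty":-0.555,"tz":-0.09,"rx":0,"ry":0.22,"rz":0,"jaw":0},{"tx":0.21,"ty":-0.555,"tz":-0.09,"rx":0,"ry":0.22,"rz":0,"jaw":0},{"tx":0.21,"ty":-0.555,"tz":-0.09,"rx":0,"ry":0.22,"rz":0,"jaw":0},{"tx":0.21,"ty":-0.555,"tz":-0.09,"rx":0,"ry":0.22,"rz":0,"jaw":0},{"tx":0.21,"ty":-0.555,"tz":-0.09,"rx":0,"ry":0.22,"rz":0,"jaw":0},{"tx":0.21,"ty":-0.555,"tz":-0.09,"rx":0,"ry":0.22,"rz":0,"jaw":0},{"tx":0.21,"ty":-0.555,"tz":-0.09,"rx":0,"ry":0.22,"rz":0,"jaw":0}]'
python3 snap.py w3
```

```text
t: 2.62
position: [0.7016, -0.0773, 0.1997]
tcp_rot: [-0.172, -0.001, 0.985, 0.0]
ft_force: [-0.3, -0.5, -0.5]
width: 0.0073
gripper_force: 0.0
2.625 [ 0.7016125  -0.07734356  0.19969739] [-1.71829671e-01 -7.61001288e-04  9.85126369e-01  1.50251651e-04] [-0.25579582 -0.51452683 -0.48600405]
```

View pics/w3.png

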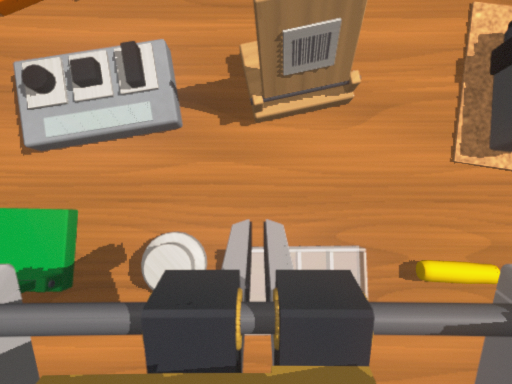

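The wrist view shows the plate on the wooden panel, about (283–342, 18–75), and the three keys at (38,79) round, (87,71) square and (133,65) bar. I'll enlarge both areas for exact corners.

```bash
python3 - <<'E'
import cv2,numpy as np
im=cv2.imread("pics/w3.png")
a=cv2.resize(im[0:100,270:360],None,fx=6,fy=6,interpolation=cv2.INTER_CUBIC)
b=cv2.resize(im[35:115,15:165],None,fx=4,fy=4,interpolation=cv2.INTER_CUBIC)
cv2.imwrite("pics/c3.png",a)
hsv=cv2.cvtColor(im,cv2.COLOR_BGR2HSV)
m=((hsv[...,1]<70)*255).astype(np.uint8);m[:, :275]=0;m[:,350:]=0;m[85:]=0
m=cv2.morphologyEx(m,cv2.MORPH_CLOSE,np.ones((5,5)))
cs,_=cv2.findContours(m,0,1)
c=max(cs,key=cv2.contourArea);print(cv2.contourArea(c),cv2.boxPoints(cv2.minAreaRect(c)).round(1).tolist())
print(cv2.approxPolyDP(c,4,True).reshape(-1,2).tolist())
E
```

```text
2419.0 [[274.20001220703125, 31.0], [340.6000061035156, 17.0], [349.8999938964844, 61.20000076293945], [283.5, 75.19999694824219]]
[[341, 19], [283, 30], [283, 73], [333, 64]]
```

View pics/c3.png

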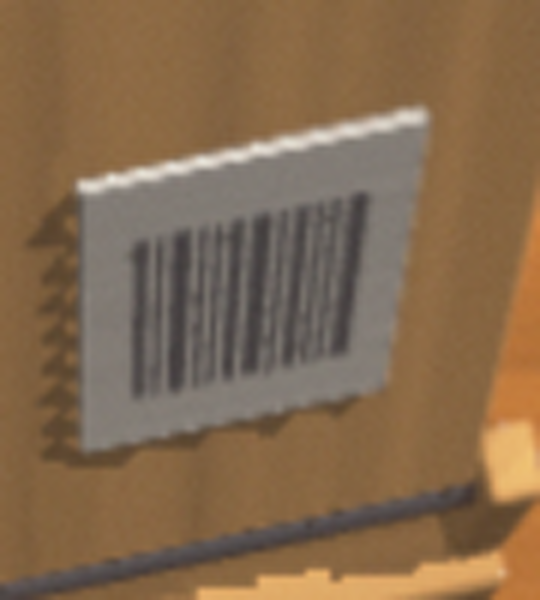

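```bash
cat >plate.py <<'E'
from h import *
def plate(s,o,C):
    "C: TL,TR,BR,BL pixels (as seen); plane fit by PnP; returns centre and axes x(normal) y z"
    # seen from the front (+x side), image left is -y... wrist image right=+y
    obj=np.float64([(0,-.028,.025),(0,.028,.025),(0,.028,-.025),(0,-.028,-.025)])
    K=np.array(s["K"]);D=np.array(s["D"])
    ok,rv,tv,err=cv2.solvePnPGeneric(obj,np.float64(C),K,D,flags=cv2.SOLVEPNP_IPPE)
    c,R=cam(s,o);out=[]
    for r,t,e in zip(rv,tv,err):
        A=R@cv2.Rodrigues(r)[0];out.append((c+R@t.ravel(),A,e))
    return out
def show(l):
    for p,A,e in l:
        n=A[:,0];print("ctr",p.round(4),"n",n.round(3),"lean",np.arcsin(n[2]).round(3),"yaw",np.degrees(np.arctan2(n[1],n[0])).round(2),"err",e)
E
python3 - <<'E'
from plate import *;import pickle
o,s=pickle.load(open("w3.pkl","rb"))
C=(np.float64([(84,194),(425,123),(386,386),(84,452)])+.5)/6-.5+[270,0]
print(C.round(1).tolist())
show(plate(s,o,C))
# hinge bar visible line + keys
im=s["image"];g=im.max(2)
m=np.zeros_like(g);m[40:105,20:160]=(g[40:105,20:160]<50)*255
k,_,st,ce=cv2.connectedComponentsWithStats(m)
for i in range(1,k):
    if st[i,4]>60: print(st[i],ce[i].round(1),onz(s,[ce[i]],.052,o).round(4))
print("cam",cam(s,o)[0]);X=np.array([[.528,-.338,.052],[.519,-.284,.052],[.509,-.230,.052]]);print(proj(s,X,o).round(1).tolist())
E
```

```text
[[283.6, 31.9], [340.4, 20.1], [333.9, 63.9], [283.6, 74.9]]
ctr [ 0.5183 -0.023   0.0967] n [0.894 0.184 0.409] lean 0.422 yaw 11.63 err [0.29173468]
ctr [ 0.5178 -0.0243  0.0991] n [-0.161 -0.423  0.892] lean 1.101 yaw -110.77 err [1.44525146]
cam [ 0.68611805 -0.077635    0.39508191]
[[33.1, 76.4], [80.7, 69.5], [127.6, 61.7]]
```

```bash
python3 -m pendant '[{"tx":-0.29,"ty":-0.434,"tz":-0.16,"rx":0,"ry":-0.22,"rz":0,"jaw":0},{"tx":-0.29,"ty":-0.434,"tz":-0.16,"rx":0,"ry":-0.22,"rz":0,"jaw":0},{"tx":-0.29,"ty":-0.434,"tz":-0.16,"rx":0,"ry":-0.22,"rz":0,"jaw":0},{"tx":-0.29,"ty":-0.434,"tz":-0.16,"rx":0,"ry":-0.22,"rz":0,"jaw":0},{"tx":-0.29,"ty":-0.434,"tz":-0.16,"rx":0,"ry":-0.22,"rz":0,"jaw":0},{"tx":-0.29,"ty":-0.434,"tz":-0.16,"rx":0,"ry":-0.22,"rz":0,"jaw":0},{"tx":-0.29,"ty":-0.434,"tz":-0.16,"rx":0,"ry":-0.22,"rz":0,"jaw":0},{"tx":-0.29,"ty":-0.434,"tz":-0.233,"rx":0,"ry":-0.22,"rz":0,"jaw":0},{"tx":-0.29,"ty":-0.434,"tz":-0.233,"rx":0,"ry":-0.22,"rz":0,"jaw":0},{"tx":-0.29,"ty":-0.434,"tz":-0.233,"rx":0,"ry":-0.22,"rz":0,"jaw":0}]'
python3 snap.py k1 top
```

```text
t: 3.92
position: [0.5287, -0.3397, 0.061]
tcp_rot: [0.0, 0.0, 1.0, -0.0]
ft_force: [-0.5, -0.4, 0.8]
width: 0.0005
gripper_force: 0.0
3.925 [ 0.52865086 -0.33973328  0.06095716] [ 4.18509210e-04  1.06539271e-04  9.99999899e-01 -1.21583390e-04] [-0.45223831 -0.37806712  0.8474449 ]
```

View pics/k1.png

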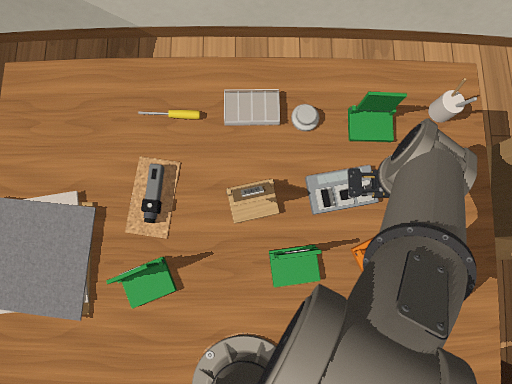

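The top view shows the hand over the round key at about (362,185), clear of its neighbours. Next is the press.

```bash
python3 -m pendant '[{"tx":0,"ty":0,"tz":-0.012,"rx":0,"ry":0,"rz":0,"jaw":0},{"tx":0,"ty":0,"tz":-0.018,"rx":0,"ry":0,"rz":0,"jaw":0},{"tx":0,"ty":0,"tz":-0.024,"rx":0,"ry":0,"rz":0,"jaw":0},{"tx":0,"ty":0,"tz":-0.024,"rx":0,"ry":0,"rz":0,"jaw":0},{"tx":0,"ty":0,"tz":-0.024,"rx":0,"ry":0,"rz":0,"jaw":0}]'
```

```text
t: 4.6
position: [0.5282, -0.3404, 0.0461]
tcp_rot: [0.001, 0.001, 1.0, -0.0]
ft_force: [-1.6, 2.6, 14.3]
width: 0.0003
gripper_force: 7.2
```

```bash
python3 -m pendant '[{"tx":0,"ty":0,"tz":0.12,"rx":0,"ry":0,"rz":0,"jaw":0},{"tx":0,"ty":0,"tz":0.15,"rx":0,"ry":0,"rz":0,"jaw":0},{"tx":0.19,"ty":0.567,"tz":0.15,"rx":0,"ry":0.39,"rz":0,"jaw":0},{"tx":0.19,"ty":0.567,"tz":0.15,"rx":0,"ry":0.39,"rz":0,"jaw":0},{"tx":0.19,"ty":0.567,"tz":0.15,"rx":0,"ry":0.39,"rz":0,"jaw":0},{"tx":0.19,"ty":0.567,"tz":0.15,"rx":0,"ry":0.39,"rz":0,"jaw":0},{"tx":0.19,"ty":0.567,"tz":0.15,"rx":0,"ry":0.39,"rz":0,"jaw":0},{"tx":0.19,"ty":0.567,"tz":0.15,"rx":0,"ry":0.39,"rz":0,"jaw":0},{"tx":0.19,"ty":0.567,"tz":0.15,"rx":0,"ry":0.39,"rz":0,"jaw":0},{"tx":0.19,"ty":0.567,"tz":0.15,"rx":0,"ry":0.39,"rz":0,"jaw":0}]'
python3 snap.py w4; python3 - <<'E'
import cv2
im=cv2.imread("pics/w4.png");cv2.imwrite("pics/c4.png",cv2.resize(im[0:220,150:400],None,fx=2.6,fy=2.6,interpolation=cv2.INTER_CUBIC))
E
```

```text
t: 5.85
position: [0.6412, -0.0009, 0.1349]
tcp_rot: [-0.302, 0.001, 0.953, -0.001]
ft_force: [-0.1, -0.5, -0.5]
width: 0.0003
gripper_force: 0.0
5.85 [ 0.64122924 -0.0009478   0.13492616] [-3.01900576e-01  1.00695739e-03  9.53338678e-01 -6.26963123e-04] [-0.09490956 -0.49800854 -0.48783936]
```

View pics/c4.png

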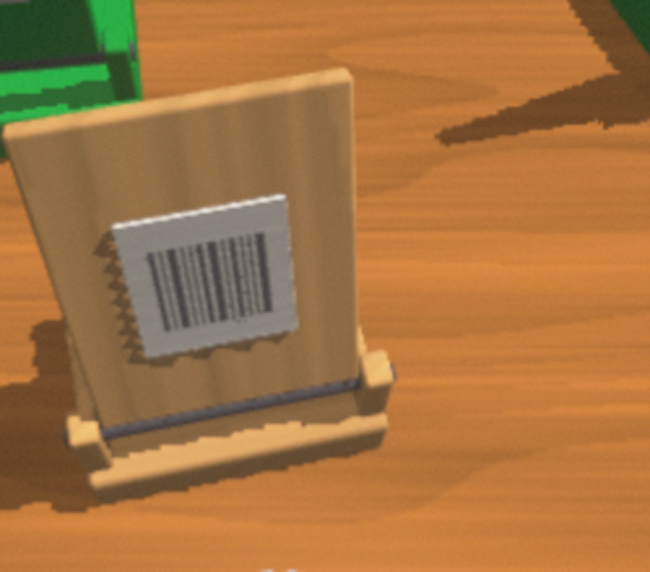

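The closer view shows the plate with corners at crop (113,228), (285,199), (297,331) and (146,357). I'll triangulate these with the previous view.

```bash
python3 - <<'E'
from plate import *;import pickle
o3,s3=pickle.load(open("w3.pkl","rb"));o4,s4=pickle.load(open("w4.pkl","rb"))
C3=(np.float64([(84,194),(425,123),(386,386),(84,452)])+.5)/6-.5+[270,0]
C4=(np.float64([(113,229),(285,200),(297,331),(147,357)])+.5)/2.6-.5+[150,0]
# edge refine on grey mask of w4: fit lines
show(plate(s4,o4,C4)[:1]);show(plate(s3,o3,C3)[:1])
P=[]
r3=rays(s3,C3,o3);r4=rays(s4,C4,o4)
for i in range(4):P.append(tri([(r3[0],r3[1][i]),(r4[0],r4[1][i])]))
P=np.array(P);print(P.round(4).tolist());c=P.mean(0)
u,sv,vt=np.linalg.svd(P-c);n=vt[2]*np.sign(vt[2][0]);print("tri ctr",c.round(4),"n",n.round(3),"lean",np.arcsin(n[2]),"yaw",np.degrees(np.arctan2(n[1],n[0])),"edges",[np.linalg.norm(P[i]-P[(i+1)%4]).round(4) for i in range(4)])
for s,o,C in((s3,o3,C3),(s4,o4,C4)): print("resid",(proj(s,P,o)-C).round(2).tolist())
# hinge line & base: hinge bar ends in w4, at z=.044
H=(np.float64([(100,432),(358,390)])+.5)/2.6-.5+[150,0];h=onz(s4,H,.044,o4);print("hinge ends",h.round(4).tolist(),"normal yaw",np.degrees(np.arctan2(h[1,1]-h[0,1],h[1,0]-h[0,0]))-90)
E
```

```text
ctr [ 0.5187 -0.0242  0.0982] n [0.894 0.162 0.418] lean 0.431 yaw 10.27 err [0.04233664]
ctr [ 0.5183 -0.023   0.0967] n [0.894 0.184 0.409] lean 0.422 yaw 11.63 err [0.29173468]
[[0.5173, -0.0529, 0.1249], [0.5047, 0.0009, 0.1229], [0.5252, 0.0056, 0.079], [0.5366, -0.0488, 0.079]]
tri ctr [ 0.5209 -0.0238  0.1014] n [0.888 0.204 0.412] lean 0.42517077932061087 yaw 12.942811586987402 edges [np.float64(0.0553), np.float64(0.0487), np.float64(0.0556), np.float64(0.0499)]
resid [[0.01, -0.03], [0.06, -0.11], [-0.2, 0.45], [0.07, -0.2]]
resid [[-0.01, 0.03], [-0.05, 0.11], [0.17, -0.48], [-0.06, 0.22]]
hinge ends [[0.55, -0.0724, 0.044], [0.5317, 0.0308, 0.044]] normal yaw 10.078730573165856
```

```bash
cat >delta.py <<'E'
from h import *
from station import env
def delta(p,R,o=None):
    o=o or env.observe()
    d=(np.array(p)-o["position"])/.6; r=Ro.from_matrix(R@q2R(o["tcp_rot"]).T).as_rotvec()/(np.pi/2)
    print("t",d.round(4),"r",r.round(4)); return d,r
def toolR(sx,sz):
    "tool axes from scanner x,z axes: tool x=-sx, z=-sz"
    x=-np.array(sx);z=-np.array(sz);return np.c_[x,np.cross(z,x),z]
E
python3 - <<'E'
from delta import *
a=np.radians(-5.95);R=toolR([np.cos(a),np.sin(a),0],[0,0,1])
delta([.5446,.2467,.12],R);delta([.5446,.2467,.011],R)
E
```

```text
t [-0.161   0.4139 -0.0252] r [-0.0196 -0.39   -0.062 ]
t [-0.161   0.4139 -0.2069] r [-0.0196 -0.39   -0.062 ]
```

```bash
python3 -m pendant '[{"tx":0,"ty":0.1,"tz":0.05,"rx":0,"ry":-0.05,"rz":0,"jaw":1},{"tx":-0.161,"ty":0.414,"tz":0.05,"rx":-0.02,"ry":-0.39,"rz":-0.062,"jaw":1},{"tx":-0.161,"ty":0.414,"tz":0.05,"rx":-0.02,"ry":-0.39,"rz":-0.062,"jaw":1},{"tx":-0.161,"ty":0.414,"tz":0.05,"rx":-0.02,"ry":-0.39,"rz":-0.062,"jaw":1},{"tx":-0.161,"ty":0.414,"tz":-0.03,"rx":-0.02,"ry":-0.39,"rz":-0.062,"jaw":1},{"tx":-0.161,"ty":0.414,"tz":-0.1,"rx":-0.02,"ry":-0.39,"rz":-0.062,"jaw":1},{"tx":-0.161,"ty":0.414,"tz":-0.1,"rx":-0.02,"ry":-0.39,"rz":-0.062,"jaw":1}]'
python3 - <<'E'
from delta import *
a=np.radians(-5.95);R=toolR([np.cos(a),np.sin(a),0],[0,0,1])
delta([.5446,.2467,.011],R)
E
python3 snap.py s5
```

```text
t: 6.78
position: [0.5435, 0.2462, 0.0735]
tcp_rot: [-0.001, 0.052, 0.999, -0.002]
ft_force: [0.2, 0.1, 0.9]
width: 0.0671
gripper_force: 0.0
t [ 0.0019  0.0009 -0.1041] r [ 0.0022 -0.002  -0.0002]
6.775 [0.54347687 0.24617751 0.07345633] [-0.00145192  0.05170501  0.99865969 -0.00181864] [0.22454985 0.12713526 0.88686723]
```

View pics/s5.png

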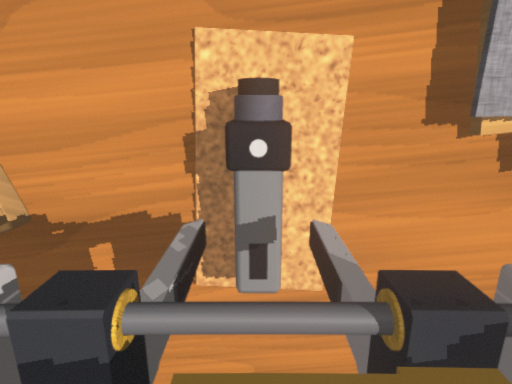

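The wrist view shows the scanner centred and vertical at column 258: hood face near row 79, head front near row 121, handle rear near row 291. Both fingers are clear of it.

```bash
python3 - <<'E'
from delta import *;import pickle
o,s=pickle.load(open("s5.pkl","rb"));g=s["image"].max(2).astype(int)
print(g[60:132,258].tolist());print(g[280:300,248].tolist())
a=np.radians(-5.95);ex=np.array([np.cos(a),np.sin(a),0]);org=np.array([.5347,.2477,.004])
for nm,r,z in(("front",121,.048),("rear",291,.046),("hood",79,.041)):
    p=onz(s,[(258,r)],z,o)[0];print(nm,p.round(4),"x_s",((p-org)@ex).round(4),"y_s",(p-org)@[-ex[1],ex[0],0])
E
python3 -m pendant '[{"tx":0.001,"ty":0.001,"tz":-0.08,"rx":0,"ry":0,"rz":0,"jaw":1},{"tx":0.001,"ty":0.001,"tz":-0.104,"rx":0,"ry":0,"rz":0,"jaw":1},{"tx":0.001,"ty":0.001,"tz":-0.104,"rx":0,"ry":0,"rz":0,"jaw":1}]'
```

```text
[241, 240, 239, 238, 238, 239, 239, 239, 239, 239, 240, 242, 243, 241, 237, 229, 219, 151, 93, 86, 86, 87, 84, 86, 84, 84, 83, 80, 80, 82, 81, 82, 78, 79, 87, 109, 114, 114, 114, 113, 113, 112, 113, 112, 110, 114, 112, 112, 113, 113, 112, 114, 113, 109, 110, 107, 110, 110, 110, 110, 98, 78, 65, 67, 67, 69, 68, 70, 69, 68, 66, 67]
[143, 144, 145, 143, 146, 144, 145, 143, 147, 144, 137, 126, 131, 171, 200, 200, 202, 206, 202, 199]
front [0.472  0.2536 0.048 ] x_s -0.063 y_s -0.000589905390059672
rear [0.6024 0.2401 0.046 ] x_s 0.0681 y_s -0.0005329076856280205
hood [0.4453 0.2564 0.041 ] x_s -0.0899 y_s -0.0006100810329016763
t: 7.2
position: [0.5461, 0.248, 0.0135]
tcp_rot: [0.0, 0.052, 0.999, -0.001]
ft_force: [-0.5, 0.1, 0.3]
width: 0.0936
gripper_force: 0.0
```

```bash
python3 -m pendant '[{"tx":0,"ty":-0.001,"tz":-0.003,"rx":0,"ry":0,"rz":0,"jaw":1},{"tx":0,"ty":-0.001,"tz":-0.003,"rx":0,"ry":0,"rz":0,"jaw":0},{"tx":0,"ty":-0.001,"tz":-0.003,"rx":0,"ry":0,"rz":0,"jaw":0},{"tx":0,"ty":-0.001,"tz":-0.003,"rx":0,"ry":0,"rz":0,"jaw":0},{"tx":0,"ty":-0.001,"tz":-0.003,"rx":0,"ry":0,"rz":0,"jaw":0},{"tx":0,"ty":-0.001,"tz":-0.003,"rx":0,"ry":0,"rz":0,"jaw":0},{"tx":0,"ty":-0.001,"tz":-0.003,"rx":0,"ry":0,"rz":0,"jaw":0},{"tx":0,"ty":-0.001,"tz":-0.003,"rx":0,"ry":0,"rz":0,"jaw":0}]' 40; python3 -c "
from station import env;o=env.observe();print(o['position'],o['tcp_rot'],o['ft_force'])"
```

```text
t: 8.2
position: [0.5455, 0.248, 0.011]
tcp_rot: [0.0, 0.051, 0.999, -0.0]
ft_force: [0.6, -1.1, 0.5]
width: 0.0359
gripper_force: 40.0
[0.54554196 0.2480258  0.01100359] [ 1.90449635e-04  5.11900203e-02  9.98688818e-01 -4.35335773e-04] [ 0.55051222 -1.07658713  0.51459532]
```

```bash
cat >scan.py <<'E'
from delta import *
tag=np.array([.520,-.024,.100]);lean=.428;yaw=np.radians(10.8)
n=np.array([np.cos(lean)*np.cos(yaw),np.cos(lean)*np.sin(yaw),np.sin(lean)])
sz=np.array([0,0,1])-n[2]*n;sz/=np.linalg.norm(sz);R=toolR(n,sz)
mt=np.array([.0757,0,-.015])
def tcp(L): return tag+n*L-R@mt
def where(o):
    m=np.array(o["position"])+q2R(o["tcp_rot"])@mt;T=np.c_[n,np.cross(sz,n),sz]
    sx=-q2R(o["tcp_rot"])[:,0];print("muzzle in tag mm",((m-tag)@T*1000).round(1),"ang deg",np.degrees(np.arccos(min(1,sx@n))).round(2),"F.n",(np.array(o["ft_force"])@n).round(2),"F",np.round(o["ft_force"],1))
E
python3 - <<'E'
from scan import *
print(n,tcp(.08),tcp(.06));delta(tcp(.08),R)
E
```

```text
[0.89368265 0.17047908 0.41505204] [0.66526189 0.00371019 0.15097664] [6.47388241e-01 3.00606639e-04 1.42675597e-01]
t [ 0.1995 -0.4072  0.2333] r [ 0.0123 -0.2729  0.1825]
```

```bash
python3 -m pendant '[{"tx":0,"ty":0,"tz":0.06,"rx":0,"ry":0,"rz":0,"jaw":0},{"tx":0,"ty":0,"tz":0.14,"rx":0,"ry":0,"rz":0,"jaw":0},{"tx":0.08,"ty":0,"tz":0.22,"rx":0,"ry":-0.06,"rz":0,"jaw":0},{"tx":0.16,"ty":-0.06,"tz":0.27,"rx":0,"ry":-0.16,"rz":0.06,"jaw":0},{"tx":0.2,"ty":-0.14,"tz":0.27,"rx":0.012,"ry":-0.273,"rz":0.14,"jaw":0},{"tx":0.2,"ty":-0.23,"tz":0.27,"rx":0.012,"ry":-0.273,"rz":0.182,"jaw":0},{"tx":0.2,"ty":-0.32,"tz":0.26,"rx":0.012,"ry":-0.273,"rz":0.182,"jaw":0},{"tx":0.2,"ty":-0.407,"tz":0.233,"rx":0.012,"ry":-0.273,"rz":0.182,"jaw":0},{"tx":0.2,"ty":-0.407,"tz":0.233,"rx":0.012,"ry":-0.273,"rz":0.182,"jaw":0},{"tx":0.2,"ty":-0.407,"tz":0.233,"rx":0.012,"ry":-0.273,"rz":0.182,"jaw":0}]'
python3 snap.py p6 side; python3 snap.py p7;python3 - <<'E'
from scan import *
o=env.observe();where(o);delta(tcp(.04),R,o)
import cv2
a=cv2.imread("pics/p6.png")[130:290,150:350];b=cv2.imread("pics/p7.png")
b=cv2.resize(b,(480,360));a=cv2.resize(a,(320,256));c=np.zeros((360,800,3),np.uint8);c[:,:480]=b;c[:256,480:]=a;cv2.imwrite("pics/p67.png",c)
E
```

```text
t: 9.45
position: [0.6653, 0.0039, 0.1506]
tcp_rot: [0.211, -0.091, 0.973, 0.02]
ft_force: [-0.7, 1.7, -2.6]
width: 0.0358
gripper_force: 40.0
9.45 [0.66530336 0.00389733 0.1505721 ] [ 0.21120869 -0.09126117  0.97296726  0.01992458] [-0.7137995   1.65821878 -2.62604557]
9.5 [0.66546894 0.00504497 0.15079174] [ 0.21139862 -0.09211194  0.97284167  0.02012732] [ 0.57991417  0.43331349 -2.71110885]
muzzle in tag mm [80.6  1.8 -0.3] ang deg 0.07 F.n -1.06 F [ 0.4  0.1 -3.6]
t [-0.0601 -0.0146 -0.0276] r [-0.0001  0.0001 -0.0009]
```

View pics/p67.png

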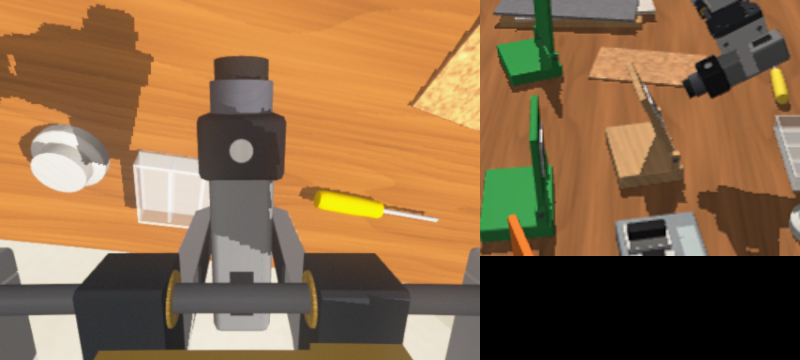

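The scanner sits straight in the grip, facing the plate from about 80 mm off, and the side view shows a clear path. I'll close to 33 mm and take a force baseline.

```bash
cat >avg.py <<'E'
from scan import *
def avg(k=8):
    L=[]
    for _ in range(k): env.snapshot("side");L.append(env.observe())
    o=dict(L[-1])
    for q in("position","ft_force"): o[q]=np.mean([l[q] for l in L],0)
    print("t",o["t"],"sd",np.std([l["ft_force"] for l in L],0).round(2));where(o);return o
if __name__=="__main__": o=avg();import sys;delta(tcp(float(sys.argv[1])),R,o)
E
python3 -m pendant '[{"tx":-0.02,"ty":-0.005,"tz":-0.01,"rx":0,"ry":0,"rz":0,"jaw":0},{"tx":-0.04,"ty":-0.01,"tz":-0.02,"rx":0,"ry":0,"rz":0,"jaw":0},{"tx":-0.055,"ty":-0.013,"tz":-0.026,"rx":0,"ry":0,"rz":0,"jaw":0},{"tx":-0.0705,"ty":-0.0166,"tz":-0.0325,"rx":0,"ry":0,"rz":0,"jaw":0},{"tx":-0.0705,"ty":-0.0166,"tz":-0.0325,"rx":0,"ry":0,"rz":0,"jaw":0},{"tx":-0.0705,"ty":-0.0166,"tz":-0.0325,"rx":0,"ry":0,"rz":0,"jaw":0}]'; python3 avg.py .028
```

```text
t: 10.3
position: [0.6237, -0.0059, 0.1317]
tcp_rot: [0.212, -0.092, 0.973, 0.02]
ft_force: [0.6, -0.1, -3.6]
width: 0.036
gripper_force: 40.0
t 10.7 sd [0.52 0.51 0.48]
muzzle in tag mm [33.  -1.6  0. ] ang deg 0.03 F.n -1.18 F [-0.1  0.1 -2.6]
t [-0.0079  0.0012 -0.0035] r [0.     0.0001 0.0003]
```

```bash
python3 -m pendant '[{"tx":-0.004,"ty":0.0012,"tz":-0.002,"rx":0,"ry":0,"rz":0,"jaw":0},{"tx":-0.008,"ty":0.0012,"tz":-0.0036,"rx":0,"ry":0,"rz":0,"jaw":0},{"tx":-0.008,"ty":0.0012,"tz":-0.0036,"rx":0,"ry":0,"rz":0,"jaw":0}]'; python3 avg.py .026
```

```text
t: 11.08
position: [0.6185, -0.0052, 0.1293]
tcp_rot: [0.212, -0.092, 0.973, 0.02]
ft_force: [2.3, 1.1, -3.8]
width: 0.0354
gripper_force: 40.0
t 11.475 sd [0.28 0.43 0.63]
muzzle in tag mm [27.8  0.1 -0. ] ang deg 0.04 F.n 0.15 F [ 1.4  0.8 -3.1]
t [-0.0026 -0.0005 -0.0013] r [0.     0.0002 0.0004]
```

```bash
python3 -m pendant '[{"tx":-0.0026,"ty":-0.0005,"tz":-0.0012,"rx":0,"ry":0,"rz":0,"jaw":0},{"tx":-0.0052,"ty":-0.001,"tz":-0.0024,"rx":0,"ry":0,"rz":0,"jaw":0},{"tx":-0.0052,"ty":-0.001,"tz":-0.0024,"rx":0,"ry":0,"rz":0,"jaw":0},{"tx":-0.0052,"ty":-0.001,"tz":-0.0024,"rx":0,"ry":0,"rz":0,"jaw":0}]'; python3 avg.py .024
```

```text
t: 11.98
position: [0.6156, -0.0057, 0.128]
tcp_rot: [0.212, -0.092, 0.973, 0.02]
ft_force: [4.8, 0.6, -1.3]
width: 0.0355
gripper_force: 40.0
t 12.375 sd [0.7  0.73 0.34]
muzzle in tag mm [24.2  0.1 -0. ] ang deg 0.03 F.n 2.52 F [ 3.4  1.1 -1.6]
t [-0.0004 -0.0001 -0.0002] r [0.     0.0002 0.0004]
```

```bash
python3 -m pendant '[{"tx":0,"ty":0,"tz":0,"rx":0,"ry":0,"rz":0,"jaw":0},{"tx":0,"ty":0,"tz":0,"rx":0,"ry":0,"rz":0,"jaw":0},{"tx":0,"ty":0,"tz":0,"rx":0,"ry":0,"rz":0,"jaw":0},{"tx":0,"ty":0,"tz":0,"rx":0,"ry":0,"rz":0,"jaw":0},{"tx":0,"ty":0,"tz":0,"rx":0,"ry":0,"rz":0,"jaw":0},{"tx":0,"ty":0,"tz":0,"rx":0,"ry":0,"rz":0,"jaw":0},{"tx":0,"ty":0,"tz":0,"rx":0,"ry":0,"rz":0,"jaw":0},{"tx":0,"ty":0,"tz":0,"rx":0,"ry":0,"rz":0,"jaw":0},{"tx":0,"ty":0,"tz":0,"rx":0,"ry":0,"rz":0,"jaw":0},{"tx":0,"ty":0,"tz":0,"rx":0,"ry":0,"rz":0,"jaw":0}]'; python3 - <<'E'
from avg import *;import pickle
o=avg(6)
_,d=pickle.load(open("s0.pkl","rb"));s=d["top"];im=s["image"]
C=np.array([tag+np.cross(sz,n)*a*.028+sz*b*.025 for a,b in((-1,1),(1,1),(1,-1),(-1,-1))])
print("pred corners",proj(s,C).round(1).tolist(),"ctr",proj(s,tag).round(1).tolist())
hsv=cv2.cvtColor(im,cv2.COLOR_BGR2HSV);m=np.zeros(im.shape[:2],np.uint8);m[180:202,235:275]=(hsv[180:202,235:275,1]<70)*255
m=cv2.morphologyEx(m,cv2.MORPH_CLOSE,np.ones((3,3)));k,_,st,ce=cv2.connectedComponentsWithStats(m)
for i in range(1,k):
    if st[i,4]>20:print("plate blob",st[i],ce[i])
E
```

```text
t: 13.62
position: [0.6153, -0.0058, 0.1278]
tcp_rot: [0.212, -0.092, 0.973, 0.02]
ft_force: [3.9, 0.4, -1.9]
width: 0.0358
gripper_force: 40.0
t 13.925 sd [0.42 0.43 0.29]
muzzle in tag mm [24.1  0.  -0. ] ang deg 0.03 F.n 3.18 F [ 4.1  1.5 -1.7]
pred corners [[263.1, 192.3], [241.2, 196.5], [240.0, 191.0], [260.8, 187.0]] ctr [[251.3, 191.6]]
plate blob [241 186  23  11 158] [251.74683544 190.94303797]
```

The scan was held for about 2 s at roughly 4 N, and the top view agrees with the tag position to under 2 mm. Now I back off along the normal and compute the return to the mat.

```bash
python3 -m pendant '[{"tx":0.02,"ty":0.004,"tz":0.01,"rx":0,"ry":0,"rz":0,"jaw":0},{"tx":0.06,"ty":0.011,"tz":0.03,"rx":0,"ry":0,"rz":0,"jaw":0},{"tx":0.09,"ty":0.017,"tz":0.07,"rx":0,"ry":0,"rz":0,"jaw":0},{"tx":0.09,"ty":0.08,"tz":0.12,"rx":0,"ry":0,"rz":0,"jaw":0},{"tx":0.09,"ty":0.16,"tz":0.12,"rx":0,"ry":0,"rz":0,"jaw":0},{"tx":0.09,"ty":0.16,"tz":0.12,"rx":0,"ry":0,"rz":0,"jaw":0}]'; python3 - <<'E'
from delta import *
R=q2R([0,.0512,.9987,0]);delta([.5295,.254,.10],R);delta([.5295,.254,.0125],R)
E
```

```text
t: 14.68
position: [0.6691, 0.0951, 0.1999]
tcp_rot: [0.211, -0.095, 0.973, 0.021]
ft_force: [-0.0, -0.5, -3.2]
width: 0.0357
gripper_force: 40.0
t [-0.2327  0.2648 -0.1664] r [-0.0127  0.273  -0.1857]
t [-0.2327  0.2648 -0.3123] r [-0.0127  0.273  -0.1857]
```

```bash
python3 -m pendant '[{"tx":0,"ty":0.09,"tz":0,"rx":-0.004,"ry":0.09,"rz":-0.06,"jaw":0},{"tx":-0.06,"ty":0.18,"tz":0,"rx":-0.008,"ry":0.18,"rz":-0.12,"jaw":0},{"tx":-0.14,"ty":0.265,"tz":0,"rx":-0.013,"ry":0.273,"rz":-0.186,"jaw":0},{"tx":-0.2327,"ty":0.265,"tz":-0.06,"rx":-0.013,"ry":0.273,"rz":-0.186,"jaw":0},{"tx":-0.2327,"ty":0.265,"tz":-0.14,"rx":-0.013,"ry":0.273,"rz":-0.186,"jaw":0},{"tx":-0.2327,"ty":0.265,"tz":-0.2,"rx":-0.013,"ry":0.273,"rz":-0.186,"jaw":0},{"tx":-0.2327,"ty":0.265,"tz":-0.25,"rx":-0.013,"ry":0.273,"rz":-0.186,"jaw":0},{"tx":-0.2327,"ty":0.265,"tz":-0.28,"rx":-0.013,"ry":0.273,"rz":-0.186,"jaw":0},{"tx":-0.2327,"ty":0.265,"tz":-0.28,"rx":-0.013,"ry":0.273,"rz":-0.186,"jaw":0},{"tx":-0.2327,"ty":0.265,"tz":-0.28,"rx":-0.013,"ry":0.273,"rz":-0.186,"jaw":0}]'; python3 - <<'E'
from delta import *
R=q2R([0,.0512,.9987,0]);o=env.observe();delta([.5295,.254,.0115],R,o);print(o["position"],o["ft_force"])
E
```

```text
t: 15.92
position: [0.5305, 0.2493, 0.0328]
tcp_rot: [0.001, 0.054, 0.999, -0.001]
ft_force: [-0.5, -0.5, -2.7]
width: 0.036
gripper_force: 40.0
t [-0.0016  0.0078 -0.0354] r [0.0019 0.0008 0.0038]
[0.53047155 0.24933935 0.03276394] [-0.4938627  -0.54845667 -2.68716999]
```

```bash
python3 -m pendant '[{"tx":0,"ty":0.006,"tz":-0.015,"rx":0.002,"ry":0.001,"rz":0.004,"jaw":0},{"tx":0,"ty":0.006,"tz":-0.026,"rx":0.002,"ry":0.001,"rz":0.004,"jaw":0},{"tx":0,"ty":0.006,"tz":-0.032,"rx":0.002,"ry":0.001,"rz":0.004,"jaw":0},{"tx":0,"ty":0.006,"tz":-0.035,"rx":0.002,"ry":0.001,"rz":0.004,"jaw":0},{"tx":0,"ty":0.006,"tz":-0.035,"rx":0.002,"ry":0.001,"rz":0.004,"jaw":0}]'
```

```text
t: 16.55
position: [0.5296, 0.2527, 0.011]
tcp_rot: [-0.001, 0.051, 0.999, -0.0]
ft_force: [-2.6, -0.9, 3.8]
width: 0.0358
gripper_force: 40.0
```

```bash
python3 -m pendant '[{"tx":0,"ty":0,"tz":0,"rx":0,"ry":0,"rz":0,"jaw":1},{"tx":0,"ty":0,"tz":0,"rx":0,"ry":0,"rz":0,"jaw":1},{"tx":0,"ty":0,"tz":0,"rx":0,"ry":0,"rz":0,"jaw":1},{"tx":0,"ty":0,"tz":0,"rx":0,"ry":0,"rz":0,"jaw":1},{"tx":0,"ty":0,"tz":0,"rx":0,"ry":0,"rz":0,"jaw":1},{"tx":0,"ty":0,"tz":0,"rx":0,"ry":0,"rz":0,"jaw":1},{"tx":0,"ty":0,"tz":0.06,"rx":0,"ry":0,"rz":0,"jaw":1},{"tx":0,"ty":0,"tz":0.15,"rx":0,"ry":0,"rz":0,"jaw":1},{"tx":0,"ty":0,"tz":0.25,"rx":0,"ry":0,"rz":0,"jaw":1},{"tx":0,"ty":0,"tz":0.32,"rx":0,"ry":0,"rz":0,"jaw":1}]'
python3 - <<'E'
from delta import *
s=env.snapshot("top");im=s["image"];hsv=cv2.cvtColor(im,cv2.COLOR_BGR2HSV)
R=q2R([0,0,1,0]);delta([.508,-.231,.2],R);delta([.508,-.231,.062],R)
E
```

```text
t: 17.8
position: [0.5301, 0.2529, 0.2056]
tcp_rot: [0.0, 0.051, 0.999, 0.0]
ft_force: [0.5, 0.0, -0.5]
width: 0.094
gripper_force: 0.0
t [-0.0399 -0.8079 -0.0173] r [-0.0027  0.003   0.0651]
t [-0.0399 -0.8079 -0.2473] r [-0.0027  0.003   0.0651]
```

```bash
python3 -m pendant '[{"tx":-0.01,"ty":-0.1,"tz":0.03,"rx":0,"ry":0,"rz":0.065,"jaw":0},{"tx":-0.04,"ty":-0.808,"tz":0.03,"rx":-0.003,"ry":0.003,"rz":0.065,"jaw":0},{"tx":-0.04,"ty":-0.808,"tz":0.03,"rx":-0.003,"ry":0.003,"rz":0.065,"jaw":0},{"tx":-0.04,"ty":-0.808,"tz":0.03,"rx":-0.003,"ry":0.003,"rz":0.065,"jaw":0},{"tx":-0.04,"ty":-0.808,"tz":0.03,"rx":-0.003,"ry":0.003,"rz":0.065,"jaw":0},{"tx":-0.04,"ty":-0.808,"tz":0.03,"rx":-0.003,"ry":0.003,"rz":0.065,"jaw":0},{"tx":-0.04,"ty":-0.808,"tz":0.03,"rx":-0.003,"ry":0.003,"rz":0.065,"jaw":0},{"tx":-0.04,"ty":-0.808,"tz":0.03,"rx":-0.003,"ry":0.003,"rz":0.065,"jaw":0},{"tx":-0.04,"ty":-0.808,"tz":0.03,"rx":-0.003,"ry":0.003,"rz":0.065,"jaw":0},{"tx":-0.04,"ty":-0.808,"tz":0.03,"rx":-0.003,"ry":0.003,"rz":0.065,"jaw":0}]'
```

```text
t: 19.1
position: [0.5056, -0.2316, 0.2204]
tcp_rot: [-0.003, -0.0, 1.0, -0.003]
ft_force: [0.9, 0.1, 0.3]
width: 0.0003
gripper_force: 0.0
```

```bash
python3 - <<'E'
from delta import *
o=env.observe();s=env.snapshot("wrist");im=s["image"]
X=np.array([[.509,-.230,.052],[.519,-.284,.052],[.528,-.338,.052]]);print(proj(s,X,o).round(0).tolist())
# scanner check in top view (arm now away)
t=env.snapshot("top");h=cv2.cvtColor(t["image"],cv2.COLOR_BGR2HSV);m=np.zeros(h.shape[:2],np.uint8);m[155:240,125:182]=(h[155:240,125:182,1]<75)*255
k,_,st,ce=cv2.connectedComponentsWithStats(m)
for i in range(1,k):
    if st[i,4]>60:print("scanner blob",st[i],ce[i].round(1),onz(t,[ce[i]],.046).round(3))
delta([.508,-.231,.060],q2R([0,0,1,0]),o)
E
```

```text
[[259.0, 181.0], [215.0, 189.0], [170.0, 196.0]]
scanner blob [139 169  23  59 852] [150.2 197.4] [[0.513 0.25  0.046]]
t [ 0.0039  0.0009 -0.2674] r [ 0.0032 -0.004  -0.0001]
```

```bash
python3 -m pendant '[{"tx":0.004,"ty":0.001,"tz":-0.1,"rx":0,"ry":0,"rz":0,"jaw":0},{"tx":0.004,"ty":0.001,"tz":-0.2,"rx":0,"ry":0,"rz":0,"jaw":0},{"tx":0.004,"ty":0.001,"tz":-0.265,"rx":0,"ry":0,"rz":0,"jaw":0},{"tx":0.004,"ty":0.001,"tz":-0.276,"rx":0,"ry":0,"rz":0,"jaw":0},{"tx":0.004,"ty":0.001,"tz":-0.284,"rx":0,"ry":0,"rz":0,"jaw":0},{"tx":0.004,"ty":0.001,"tz":-0.29,"rx":0,"ry":0,"rz":0,"jaw":0},{"tx":0.004,"ty":0.001,"tz":-0.29,"rx":0,"ry":0,"rz":0,"jaw":0},{"tx":0.004,"ty":0.001,"tz":-0.29,"rx":0,"ry":0,"rz":0,"jaw":0}]'
```

```text
t: 20.2
position: [0.509, -0.2313, 0.0476]
tcp_rot: [-0.002, -0.0, 1.0, -0.003]
ft_force: [1.9, 2.0, 4.3]
width: 0.0005
gripper_force: 2.0
```

```bash
python3 -m pendant '[{"tx":0,"ty":0,"tz":-0.002,"rx":0,"ry":0,"rz":0,"jaw":0},{"tx":0,"ty":0,"tz":-0.003,"rx":0,"ry":0,"rz":0,"jaw":0},{"tx":0,"ty":0,"tz":-0.003,"rx":0,"ry":0,"rz":0,"jaw":0}]'; python3 -m pendant '[{"tx":0,"ty":0,"tz":0.06,"rx":0,"ry":0,"rz":0,"jaw":0},{"tx":0,"ty":0,"tz":0.16,"rx":0,"ry":0,"rz":0,"jaw":0},{"tx":0,"ty":0,"tz":0.26,"rx":0,"ry":0,"rz":0,"jaw":0},{"tx":0,"ty":0,"tz":0.26,"rx":0,"ry":0,"rz":0,"jaw":0},{"tx":0,"ty":0,"tz":0.26,"rx":0,"ry":0,"rz":0,"jaw":0}]'
```

```text
t: 20.58
position: [0.509, -0.2314, 0.046]
tcp_rot: [-0.002, -0.0, 1.0, -0.003]
ft_force: [-1.5, 4.8, 20.0]
width: 0.0004
gripper_force: 10.0
t: 21.2
position: [0.5078, -0.2313, 0.2006]
tcp_rot: [-0.003, -0.0, 1.0, -0.003]
ft_force: [0.0, 0.8, -0.4]
width: 0.0003
gripper_force: 0.0
```

The bar key went fully down and came back up. The top view has the scanner about 10 mm from the mat's centre, and the arm is clear.

```bash
python3 -c "
from station import env;print(env.close_job())"
```

```text
the job is handed in; nothing more can be done
None
```

I handed the job in at about 21 s of the 72 s limit; the hand-in returned no verdict. The round key was pressed, the scan held about 2 s at roughly 4 N, the bar key was pressed, and the scanner was put back on its mat about 10 mm from the centre.

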